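# Pack the customer's fitting kit in layers

### The job

Pack the black kit box on the fitting counter in layers. First stand the short amber core sample upright on the floor of the box and let go of it, then lay the divider plate across the two ledges over it with its grip fin up and let go of it, and last lay the rubber grip sampler flat on the divider, on either side of the fin.

Things in the scene. Friction and masses are not known exactly. Their poses are not given: they have to be found in the camera images.
- kit_box: Open black box fixed to the counter, outside 132 (its x) by 202 (its y) by 65 mm high, walls and floor 6 mm, inside 120 by 190. At each y end a grey ledge block, 30 mm deep in y, spans the inside in x, its top 48 mm above the counter; between the ledges the floor is clear for 130 mm in y. Origin: centre of the underside, on the counter; z up.
- core_short_mid (a point): Short amber resin core: solid cylinder, 40 mm diameter, 32 mm high, standing, 50 g. The point is its centre, 16 mm above its foot; z is its axis. Not wanted: a core of the same resin and diameter but 70 mm tall, a tube 26 mm across and 36 mm high (both, and the sampler, at least 85 mm away between centres), and a flat steel gauge farther out.
- divider_mid (a point): Divider: plywood plate 84 (its x) by 168 (its y) by 5 mm with an upright grip fin at its centre, 50 mm long in x, 12 mm thick in y, its top 37 mm above the plate's underside. Lies flat, fin up, 80 g. The point is in the fin, 21 mm above the underside; z up. Packed, its ends rest on the ledges, long side along the box's y, with 18 mm to spare each way in x, 11 mm in y.
- sampler_mid (a point): Grey rubber grip sampler: block 56 (its x) by 36 (its y) by 24 mm high with three small rings on top, lying flat, 65 g. The point is its centre, 12 mm above its underside; z up. Packed, its underside is on the divider's top, 53 mm above the box's underside; it fits best 48 mm to either side of the fin in the box's y, long side along the box's x.
There are look-alikes about, which are no part of the job. Leave any green, purple or red look-alike of the part that bears core_short_mid alone.

How it is judged:
On the way, in this order (a step that is already met when the one before it is completed fails the run):
1. the short core stands upright on the floor of the box, let go of (x of core_short_mid in the frame of kit_box between -0.045 and 0.045 m and y of core_short_mid in the frame of kit_box between -0.05 and 0.05 m and z of core_short_mid in the frame of kit_box between 0.017 and 0.027 m and angle between core_short_mid's own z axis and vertical below 0.17 rad and contact force between the fingers and core_short below 0.1 N and linear speed of core_short below 0.03 m/s), for 0.2 s.
2. with the core still there, the divider lies on both ledges, let go of (all of step 1 and x of divider_mid in the frame of kit_box between -0.022 and 0.022 m and y of divider_mid in the frame of kit_box between -0.016 and 0.016 m and z of divider_mid in the frame of kit_box between 0.064 and 0.074 m and angle between divider_mid's own z axis and vertical below 0.1 rad and angle between the x axis of divider_mid and the x axis of kit_box, either way round below 0.3 rad and contact force between the fingers and divider below 0.1 N and linear speed of divider below 0.03 m/s), for 0.2 s.
At the end, for the whole second after the job is handed in: Short core upright (10 deg) on the box floor, within 45/50 mm in x/y of the box centre; divider on both ledges, fin up, level (6 deg), within 22/16 mm and 17 deg of the box; sampler flat (10 deg) on the divider, within 45/80 mm of the box centre; heights within 5 mm; all at rest and let go of (all of step 2 and x of sampler_mid in the frame of kit_box between -0.045 and 0.045 m and y of sampler_mid in the frame of kit_box between -0.08 and 0.08 m and z of sampler_mid in the frame of kit_box between 0.06 and 0.07 m and angle between sampler_mid's own z axis and vertical below 0.17 rad and contact force between the fingers and sampler below 0.1 N and linear speed of sampler below 0.03 m/s); the robot touches nothing.
It also fails if it takes over 72 s, if anything falls off the work surface, if the arm or the gripper's body presses on something with over 40 N, if the wrist force passes 120 N, or if a joint passes its speed limit or range.

### The arm

A 6-joint arm with a two-finger parallel gripper is mounted at the origin on the work surface. World frame = base frame: x ahead of the robot, y to its left, z up, the work surface at z = 0. Lengths are in m, angles in rad, forces in N, time in s.
With the tool pointing down it reaches from about 0.3 to 0.875 m from the base axis. Payload 6.4 kg.
Tool frame: the origin (TCP) lies midway between the tips of the shut fingers; the grasp point (between the pads) lies ctrl.grip_depth behind it (ctrl.grip_depth is the distance from the TCP to the grasp point, in m); x points along the fingers, y is the direction in which the jaws open and shut, and the axes are right-handed (so a half turn about x gives the same grasp; the last joint's range is limited). The gripper opens to 85 mm and grips with 20 to 120 N. Pads are 22 mm wide; open, the fingers measure 114 mm over their backs; the gripper's body (76 mm by 85 mm) begins 54 mm behind the grasp point. The pads swing forward as they close: fully open they stand 13 mm farther back than shut.
Start: joints at [-1.554, 0.181, 1.607, -0, 1.354, -0.206], TCP at [0.127, -0.561, 0.231] pointing down, gripper open.
Joint ranges: [-2.99, 2.99], [-0.89, 2.07], [0.3, 2.58], [-1.14, 4.28], [0, 2.63], [-3.12, 3.12]. Speed limits (rad/s): [2.57, 2.57, 3.01, 3.14, 3.14, 3.14].

### API

Orientations are given as a unit quaternion [w, x, y, z].
In Python, from bench import ctrl gives the robot as it stands.
- The arm moves only by the tool carry_out, never from a script. Its argument "motion" is one flat list of numbers, 7 for each row, row after row: the turn, a rotation vector about the tool's x, y, z in degrees, then the shift along the tool's x, y, z in m, then the gripper's target within -1 to 1 (shut at 1, half-way at 0, fully open at -1). A call has 1 to 10 rows; each row shifts and turns the pose as measured when the row begins, along the tool's axes as they then stand; what a row does not reach is not made up. A row lasts 1/10 s, in which the tool goes at most 50 mm and 8.59 degrees, less where a joint would pass 70% of its speed; a pose out of reach is approached as far as the arm can. A call with a gripper value outside its range is refused whole. The fingers move at their own pace and stop on an object; the grip force is fixed at half the most. Time passes only in rows, so rows that do not move let the fingers close. It gives the time, the measured TCP pose, the force and the opening at its end, in the units of the state.
- ctrl.get_obs(): the state, without advancing time (a new reading comes with each control period).
- ctrl.camera(name): name is "side" or "top" or "wrist"; returns the picture (400x640x3 uint8, blue, green, red); there is no depth.
- ctrl.camera_params(name): a dict with "mtx" (3x3 intrinsics, pixels), "pose" (4x4, takes a point from camera to world coordinates); the wrist camera has in their place "hand_eye" (4x4, takes a point from camera to tool coordinates, whose origin is the TCP and whose axes are the tool frame's). Camera axes: x right, y down, z forward; pixel columns grow to the right and rows downward; lengths in m; the calibration is good to about 2 mm. A picture is of the moment at which its call begins: read the wrist's pose just before it. camera_params takes no time and is no camera call.
- ctrl.hand_in(): hands the job in, once; it reports no verdict.
Trained networks look in the newest picture that a camera, given by its name, has taken for a name from the list of things; names that differ only in an ending like _2 or _b are one class to them, and where a whole thing is asked for, a point or a joint stands for the part that bears it (a point fixed in the world has none). Each returns a list of dicts, best first, with "conf" (0 to 1); they miss things now and then, are a little off and sometimes report something else, mostly with a low value. They report only what shows in the picture. A call takes as long as a camera call. They do not tell look-alikes from the thing itself.
- ctrl.boxes_of(camera, thing): "point" ([x, y, z] in m, in the coordinates of the camera as it stood for that picture, good to about 4 mm: the middle of the surface that is visible of it).
- ctrl.trace(camera, thing): "pixels" (400x640 bool, what is visible of it).
- ctrl.landmark_of(camera, thing): "point" ([x, y, z] in m, in the coordinates of the camera as it stood for that picture, good to about 4 mm: a listed point, or the origin of a listed thing).
The state is a dict: "time_s": time; "q": joint angles; "dq": joint speeds; "joint_efforts": joint torques, N m; "eef_pos": TCP position; "eef_rot": TCP orientation; "wrist_force": force on the tool from outside, world axes, zero at the start; "torque": the same for the moment, N m; "opening": opening from 0.0 (shut) to 1.0 (fully open).
Only numpy, scipy, OpenCV 4.12 (cv2) and the standard library are available. Lean on these libraries where they do the work, as an engineer would, in place of code of your own. Each camera call takes 0.05 s, during which the arm holds its last target. There are 200 camera calls.

## Working session

There is one attempt and no reset: what is moved stays moved. The work goes in short steps, Python scripts to look and compute and a tool call to move; the robot and the scene stay as the last step left them, time stands still between calls to the robot, and variables do not carry over. Pictures are saved under pics/ and viewed, about 8 in all and at most 12, crops included, and the job is handed in when it is done.

Besides the shell and the picture viewer there is one more tool, called in YAML: its name, and indented under it one key for each argument. carry_out: Moves the arm, as the interface text tells. Its arguments: {"type":"object","properties":{"motion":{"type":"array"}},"required":["motion"]}

```bash
ls; mkdir -p pics; cat > h.py <<'E'
import numpy as np, cv2
from scipy.spatial.transform import Rotation as R
from bench import ctrl
def tool():
    o=ctrl.get_obs(); T=np.eye(4); q=np.array(o['eef_rot']); T[:3,:3]=R.from_quat(q[[1,2,3,0]]).as_matrix(); T[:3,3]=o['eef_pos']; return T
def cam(name):
    T=tool(); im=ctrl.camera(name); p=ctrl.camera_params(name)
    P=np.array(p['pose']) if 'pose' in p else T@np.array(p['hand_eye']); return im,np.array(p.get('mtx')),P
def w(P,x): return (P@np.append(x,1))[:3]
def pix(K,P,X):
    c=np.linalg.inv(P)@np.append(X,1); c=K@c[:3]; return c[:2]/c[2]
def ray(K,P,uv,z):
    d=P[:3,:3]@np.linalg.inv(K)@np.array([uv[0],uv[1],1.]); return P[:3,3]+d*(z-P[2,3])/d[2]
def find(name,things):
    im,K,P=cam(name)
    for t in things:
        for f in ('landmark_of',):
            for r in getattr(ctrl,f)(name,t)[:5]:
                X=w(P,r['point']); print(name,t,round(r['conf'],2),X.round(3),pix(K,P,X).round(0))
    return im,K,P
E
python3 - <<'E'
from h import *
th=['kit_box','core_short_mid','divider_mid','sampler_mid']
for n in ('top','side'):
    im,K,P=find(n,th); cv2.imwrite(f'pics/{n}0.png',im)
print(tool().round(3),ctrl.grip_depth,ctrl.get_obs()['time_s'])
E
```

```text
pics
top kit_box 0.96 [ 0.53   0.302 -0.001] [186. 204.]
top core_short_mid 0.74 [ 0.609 -0.463  0.016] [460. 181.]
top core_short_mid 0.66 [ 0.59  -0.377  0.017] [429. 187.]
top core_short_mid 0.65 [ 0.522 -0.453  0.016] [457. 212.]
top core_short_mid 0.46 [ 0.647 -0.305  0.013] [403. 167.]
top core_short_mid 0.45 [ 0.68  -0.376  0.016] [428. 155.]
top divider_mid 0.59 [ 0.51  -0.012  0.022] [297. 212.]
top sampler_mid 0.62 [ 0.452 -0.254  0.016] [385. 236.]
side kit_box 0.94 [0.528 0.305 0.001] [294. 147.]
side core_short_mid 0.96 [ 0.591 -0.373  0.017] [365. 320.]
side core_short_mid 0.89 [ 0.651 -0.304  0.011] [389. 289.]
side core_short_mid 0.87 [ 0.524 -0.451  0.015] [334. 367.]
side core_short_mid 0.7 [ 0.607 -0.465  0.016] [389. 368.]
side core_short_mid 0.57 [ 0.675 -0.379  0.014] [414. 319.]
side divider_mid 0.67 [ 0.509 -0.018  0.02 ] [298. 203.]
side sampler_mid 0.57 [ 0.452 -0.26   0.011] [280. 283.]
[[ 0.     0.221 -0.975  0.127]
 [ 0.    -0.975 -0.221 -0.561]
 [-1.     0.    -0.     0.231]
 [ 0.     0.     0.     1.   ]] 0.0187 0.5
```

View pics/top0.png

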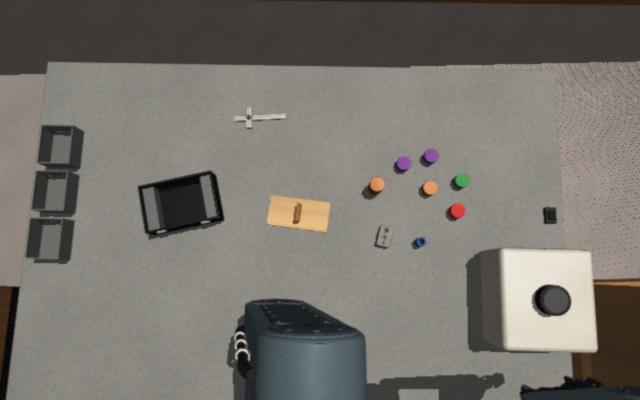

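View pics/side0.png

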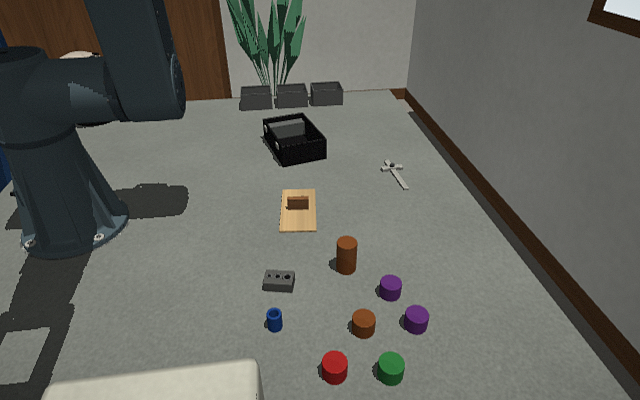

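Candidates for the short core, as (top px / side px):
- amber A: (377,185) / (347,255). It is clearly taller in the side view, so it's the 70 mm core.
- amber B: (430,188) / (364,322). This is the short one.
- green: (462,181)
- red: (457,212)
- purple: (403,164) and (431,156)
- blue tube: (420,242)

My choice is B, at about (0.590, -0.375). Next I'll measure the yaws and check B in a close crop.

```bash
cat >> h.py <<'E'
def rect(name,thing,z,K,P,n=1):
    for r in ctrl.trace(name,thing)[:n]:
        v,u=np.nonzero(r['pixels'])
        X=np.array([ray(K,P,p,z)[:2] for p in zip(u,v)]).astype(np.float32)
        c=cv2.boxPoints(cv2.minAreaRect(X)); a=c[1]-c[0]; b=c[2]-c[1]
        if np.linalg.norm(a)<np.linalg.norm(b): a,b=b,a
        print(name,thing,round(r['conf'],2),'c',c.mean(0).round(4),'size',np.linalg.norm(a).round(3),np.linalg.norm(b).round(3),'long-yaw',np.degrees(np.arctan2(a[1],a[0])).round(1)%180)
E
python3 - <<'E'
from h import *
im,K,P=cam('top')
rect('top','kit_box',.065,K,P); rect('top','divider_mid',.005,K,P); rect('top','sampler_mid',.024,K,P,2); 
im2,K,P=cam('side')
rect('side','sampler_mid',.024,K,P,2); rect('side','divider_mid',.005,K,P); rect('side','kit_box',.065,K,P)
a=cv2.resize(im[140:260,350:480],None,fx=3,fy=3,interpolation=2);b=cv2.resize(im2[220:400,240:440],None,fx=2,fy=2,interpolation=2)
b=b[:360]; cv2.imwrite('pics/crop.png',np.hstack([a,b]))
print(ctrl.get_obs()['time_s'])
E
```

```text
top kit_box 0.82 c [0.5236 0.2971] size 0.214 0.144 long-yaw 104.0
side sampler_mid 0.96 c [ 0.4491 -0.2655] size 0.06 0.058 long-yaw 166.9
side divider_mid 0.66 c [ 0.5087 -0.0181] size 0.172 0.084 long-yaw 83.7
side kit_box 0.91 c [0.5249 0.2527] size 0.313 0.164 long-yaw 103.9
0.9
```

View pics/crop.png

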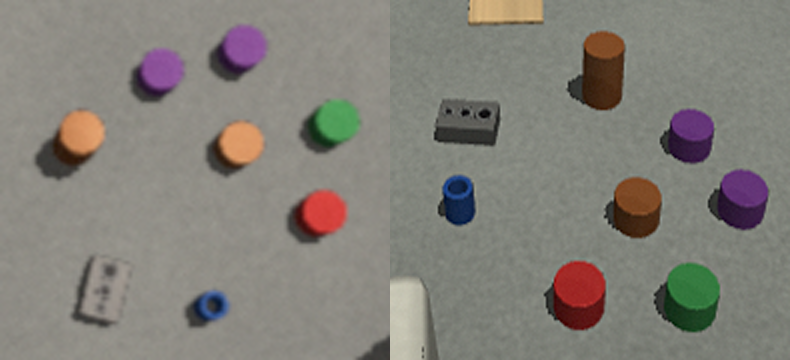

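The crop confirms it. The short amber core is at side-crop (638,207), with the tall one at (603,70). There's also a white housing close to the gripper's start at top px (470-595, 250-350), so I'll lift and retract away from it first.

carry_out:
  motion: [0,0,0,-0.03,0,0,-1,0,0,0,-0.03,-0.035,-0.012,-1,0,0,0,-0.03,-0.035,-0.012,-1,0,0,0,-0.02,-0.035,-0.012,-1,0,0,0,-0.02,-0.035,-0.012,-1,0,0,0,0,-0.035,-0.012,-1]

```text
time_s: 1.5
eef_pos: [0.1464, -0.3735, 0.3645]
eef_rot: [0.076, 0.703, 0.079, -0.703]
wrist_force: [0.4, -0.4, 0.3]
opening: 1.002
```

```bash
cat >> h.py <<'E'
def delta(xyz,jaw):
    "shift in tool axes now, and turn about tool x (deg) so that the jaw axis gets world yaw jaw (mod 180)"
    T=tool(); y=T[:3,1]; cur=np.degrees(np.arctan2(y[1],y[0])); d=(jaw-cur+90)%180-90
    d_t=T[:3,:3].T@(np.array(xyz)-T[:3,3])
    print('t',ctrl.get_obs()['time_s'],'pos',T[:3,3].round(4),'jaw',cur.round(1),'down',(-T[2,0]).round(4),'shift',d_t.round(4),'turn_x',(-d).round(1),'q6',round(ctrl.get_obs()['q'][5],2))
E
python3 -c "
from h import *
delta([.56,-.375,.25],140)"
```

```text
t 1.5 pos [ 0.1464 -0.3735  0.3645] jaw -77.4 down 1.0 shift [ 0.1146  0.0921 -0.4032] turn_x -37.4 q6 -0.14
```

carry_out:
  motion: [0,0,0,0,0.01,-0.045,-1,0,0,0,0,0.01,-0.045,-1,0,0,0,0,0.01,-0.045,-1,0,0,0,0.01,0.01,-0.045,-1,0,0,0,0.02,0.01,-0.045,-1,0,0,0,0.02,0.01,-0.045,-1,0,0,0,0.02,0.01,-0.045,-1,0,0,0,0.02,0.01,-0.045,-1,0,0,0,0.02,0.01,-0.043,-1,-8,0,0,0,0,0,-1]

```text
time_s: 2.5
eef_pos: [0.567, -0.3705, 0.2575]
eef_rot: [0.129, 0.696, 0.121, -0.696]
wrist_force: [-2.4, 0.2, -1.1]
opening: 1.0
```

carry_out:
  motion: [-8,0,0,0,0,0,-1,-8,0,0,0,0,0,-1,-8,0,0,0,0,0,-1,-5.4,0,0,0,0,0,-1,0,0,0,0,0,0,-1]

```text
time_s: 3.0
eef_pos: [0.5688, -0.3684, 0.2516]
eef_rot: [-0.307, -0.635, -0.306, 0.639]
wrist_force: [0.5, -0.9, 0.3]
opening: 1.0
```

```bash
python3 - <<'E'
from h import *
im,K,P=find('wrist',['core_short_mid']); cv2.imwrite('pics/w1.png',im)
delta([.59,-.375,.12],140)
E
```

```text
wrist core_short_mid 0.98 [ 0.657 -0.302  0.016] [344.  67.]
wrist core_short_mid 0.89 [ 0.611 -0.465  0.013] [395. 206.]
wrist core_short_mid 0.7 [ 0.68  -0.378  0.016] [402. 111.]
wrist core_short_mid 0.69 [ 0.583 -0.378  0.019] [333. 165.]
wrist core_short_mid 0.65 [ 0.526 -0.451  0.016] [333. 238.]
t 3.1 pos [ 0.5687 -0.3684  0.2517] jaw -38.8 down 1.0 shift [ 0.1317  0.0207 -0.009 ] turn_x 1.2 q6 -0.07
```

View pics/w1.png

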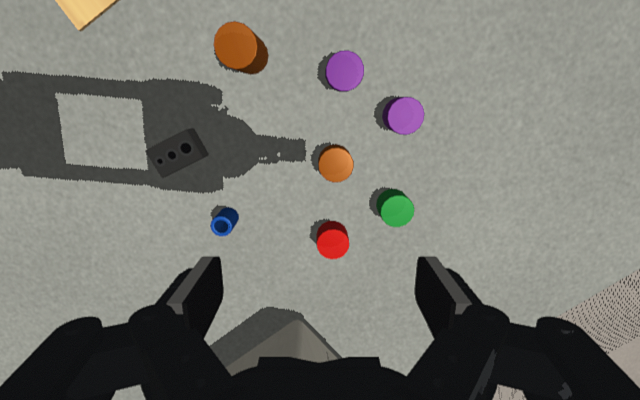

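The wrist view shows the short amber core at (336,163), with free space around it. I'll get its centre from the trace and use the same view for the sampler's yaw.

```bash
python3 - <<'E'
from h import *
im,K,P=cam('wrist')
for r in ctrl.trace('wrist','core_short_mid'):
    m=r['pixels']; v,u=np.nonzero(m)
    c=(u.mean(),v.mean()); hue=np.median(cv2.cvtColor(im,cv2.COLOR_BGR2HSV)[m][:,0])
    print(round(r['conf'],2),np.round(c),len(u),'hue',hue,ray(K,P,c,.026).round(4))
rect('wrist','sampler_mid',.02,K,P,2)
# amber top face: bright amber
h=cv2.cvtColor(im,cv2.COLOR_BGR2HSV); m=(abs(h[...,0].astype(int)-12)<8)&(h[...,1]>120)
v,u=np.nonzero(m&(np.hypot(*(np.indices(m.shape)-np.array([163,336])[:,None,None]))<30)); print('amber',len(u),u.min(),u.max(),v.min(),v.max(),ray(K,P,((u.min()+u.max())/2,(v.min()+v.max())/2),.028).round(4))
E
```

```text
0.93 [332. 240.] 1001 hue 1.0 [ 0.5264 -0.448   0.026 ]
0.73 [335. 163.] 1081 hue 13.0 [ 0.5867 -0.3757  0.026 ]
0.68 [395. 208.] 1120 hue 65.0 [ 0.6091 -0.4616  0.026 ]
0.62 [343.  71.] 1214 hue 143.0 [ 0.6538 -0.3046  0.026 ]
0.55 [403. 115.] 1227 hue 143.0 [ 0.6768 -0.3802  0.026 ]
wrist sampler_mid 0.66 c [ 0.4534 -0.2545] size 0.064 0.037 long-yaw 166.7
amber 1026 318 352 145 181 [ 0.5872 -0.3753  0.028 ]
```

carry_out:
  motion: [0,0,0,0.02,0.02,-0.007,-1,0,0,0,0.045,0,0,-1,0,0,0,0.045,0,0,-1,0,0,0,0.04,0,0,-1,0,0,0,0.03,0,0,-1,0,0,0,0,0,0,-1]

```text
time_s: 3.85
eef_pos: [0.5915, -0.3796, 0.0711]
eef_rot: [-0.307, -0.638, -0.299, 0.639]
wrist_force: [-0.5, -0.2, -0.0]
opening: 0.999
```

```bash
python3 -c "
from h import *
delta([.588,-.3755,.003],-38.8)"
```

```text
t 3.85 pos [ 0.5915 -0.3796  0.0711] jaw -39.2 down 0.9999 shift [ 0.068  -0.006  -0.0014] turn_x -0.4 q6 -0.05
```

carry_out:
  motion: [0,0,0,0.025,-0.006,-0.001,-1,0,0,0,0.02,0,0,-1,0,0,0,0.015,0,0,-1,0,0,0,0.007,0,0,-1,0,0,0,0,0,0,-1]

```text
time_s: 4.35
eef_pos: [0.5916, -0.3794, 0.0098]
eef_rot: [0.309, 0.64, 0.295, -0.638]
wrist_force: [0.4, -0.1, -0.0]
opening: 1.002
```

```bash
python3 -c "
from h import *
delta([.588,-.3755,.003],-38.8)"
```

```text
t 4.35 pos [ 0.5916 -0.3794  0.0098] jaw -39.4 down 0.9998 shift [ 0.0067 -0.0054 -0.0008] turn_x -0.6 q6 -0.04
```

```bash
cat >> h.py <<'E'
_d=delta
def delta(xyz,jaw):
    _d(xyz,jaw); T=tool(); a=np.cross([1,0,0],T[:3,:3].T@[0,0,-1.]); print('tilt fix (deg, tool axes)',np.degrees(a).round(2))
E
python3 -c "
from h import *
delta([.588,-.3755,.003],-38.8)"
```

```text
t 4.35 pos [ 0.5916 -0.3794  0.0098] jaw -39.4 down 0.9998 shift [ 0.0067 -0.0054 -0.0008] turn_x -0.6 q6 -0.04
tilt fix (deg, tool axes) [ 0.    0.4  -1.15]
```

carry_out:
  motion: [0,0.4,-1.2,0.003,-0.006,-0.001,-1,0,0,0,0.003,0,0,-1,0,0,0,0,0,0,-1]

```text
time_s: 4.65
eef_pos: [0.5892, -0.3762, 0.007]
eef_rot: [0.303, 0.64, 0.301, -0.639]
wrist_force: [0.3, 0.3, -0.1]
opening: 0.996
```

```bash
python3 -c "
from h import *
delta([.588,-.3755,.003],-38.8)"
```

```text
t 4.65 pos [ 0.5892 -0.3762  0.007 ] jaw -39.4 down 1.0 shift [ 0.004  -0.0013  0.0002] turn_x -0.6 q6 -0.05
tilt fix (deg, tool axes) [ 0.   -0.03 -0.14]
```

carry_out:
  motion: [0,0,0,0.004,-0.001,0,-1,0,0,0,0.001,0,0,1,0,0,0,0,0,0,1,0,0,0,0,0,0,1,0,0,0,0,0,0,1,0,0,0,0,0,0,1,0,0,0,0,0,0,1,0,0,0,0,0,0,1]

```text
time_s: 5.45
eef_pos: [0.5893, -0.3762, 0.0032]
eef_rot: [0.303, 0.64, 0.3, -0.639]
wrist_force: [0.4, 0.8, 0.3]
opening: 0.455
```

```bash
python3 -c "
from h import *
delta([.588,-.3755,.2],-38.8)"
```

```text
t 5.45 pos [ 0.5893 -0.3762  0.0032] jaw -39.4 down 1.0 shift [-0.1968 -0.0004  0.0002] turn_x -0.6 q6 -0.05
tilt fix (deg, tool axes) [ 0.   -0.02 -0.29]
```

carry_out:
  motion: [0,0,0,-0.02,0,0,1,0,0,0,-0.04,0,0,1,0,0,0,-0.045,0,0,1,0,0,0,-0.045,0,0,1,0,0,0,-0.045,0,0,1,0,0,0,0,-0.032,-0.032,1,0,0,0,0,-0.032,-0.032,1,0,0,0,0,-0.032,-0.032,1,0,0,0,0,-0.032,-0.032,1,0,0,0,0,-0.032,-0.032,1]

```text
time_s: 6.45
eef_pos: [0.567, -0.1507, 0.2198]
eef_rot: [0.305, 0.644, 0.293, -0.637]
wrist_force: [0.1, 0.3, -0.5]
opening: 0.45
```

carry_out:
  motion: [0,0,0,0,-0.032,-0.032,1,0,0,0,0,-0.032,-0.032,1,0,0,0,0,-0.032,-0.032,1,0,0,0,0,-0.032,-0.032,1,0,0,0,0,-0.032,-0.032,1,0,0,0,0,-0.032,-0.032,1,0,0,0,0,-0.02,-0.02,1,0,0,0,0,0,0,1]

```text
time_s: 7.25
eef_pos: [0.5376, 0.1654, 0.2301]
eef_rot: [0.309, 0.649, 0.292, -0.631]
wrist_force: [0.1, 0.2, 0.3]
opening: 0.45
```

```bash
python3 -c "
from h import *
delta([.53,.30,.2],104);print(ctrl.get_obs()['opening'])"
```

```text
t 7.25 pos [0.5376 0.1654 0.2301] jaw -39.7 down 0.9994 shift [ 0.0284 -0.0928 -0.0984] turn_x 36.3 q6 0.79
tilt fix (deg, tool axes) [ 0.   -0.72 -1.83]
0.45045832660313184
```

carry_out:
  motion: [7.3,-0.7,-1.8,0,-0.025,0,1,7.3,0,0,0,-0.03,0,1,7.3,0,0,0,-0.02,0,1,7.3,0,0,0,0,0,1,7.3,0,0,0,0,0,1,0,0,0,0,0,0,1]

```text
time_s: 7.85
eef_pos: [0.4853, 0.2194, 0.2369]
eef_rot: [0.076, 0.706, 0.077, -0.7]
wrist_force: [-0.0, -0.9, -0.1]
opening: 0.449
```

```bash
python3 - <<'E'
from h import *
im,K,P=find('wrist',['kit_box']); rect('wrist','kit_box',.065,K,P); cv2.imwrite('pics/w2.png',im)
delta([.529,.302,.2],104)
for s in [(60,95),(-60,95),(-60,-95),(60,-95)]:
    a=np.radians(14); p=np.array([.529,.302])+np.array([[np.cos(a),-np.sin(a)],[np.sin(a),np.cos(a)]])@np.array(s)/1e3
    q=pix(K,P,[*p,.065]); cv2.circle(im,tuple(int(x) for x in q),3,(0,255,255),-1)
cv2.imwrite('pics/w2.png',im)
E
```

```text
wrist kit_box 0.97 [ 0.532  0.306 -0.008] [253. 113.]
wrist kit_box 0.59 [0.484 0.218 0.251] [322. 281.]
wrist kit_box 0.92 c [0.5257 0.3052] size 0.201 0.134 long-yaw 103.8
t 8.0 pos [0.4855 0.2193 0.2364] jaw -77.3 down 1.0 shift [ 0.0369 -0.0711 -0.0603] turn_x -1.3 q6 1.55
tilt fix (deg, tool axes) [ 0.   -0.5   0.01]
```

View pics/w2.png

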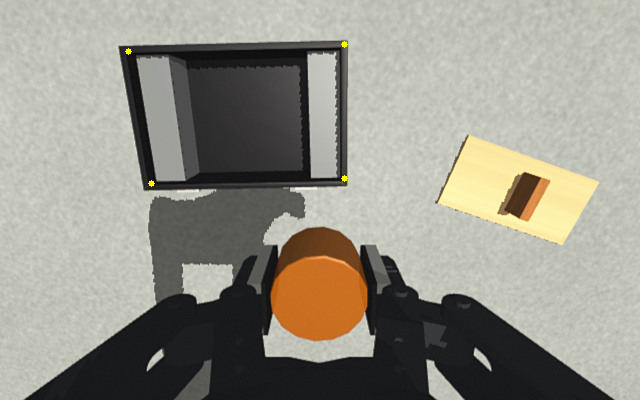

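The wrist view shows the box with its ledges at (160,118) and (322,115) and clear floor between them. My predicted inner corners land on the rim, and the core hangs upright in the jaws at (320,290). Next I go above the box.

carry_out:
  motion: [0,-0.5,0,0,-0.03,-0.024,1,0,0,0,0,-0.03,-0.024,1,0,0,0,0.02,-0.0135,-0.011,1,0,0,0,0.04,0,0,1,0,0,0,0.04,0,0,1,0,0,0,0.02,0,0,1,0,0,0,0,0,0,1]

```text
time_s: 8.7
eef_pos: [0.5318, 0.3046, 0.115]
eef_rot: [0.083, 0.704, 0.083, -0.701]
wrist_force: [-0.5, 0.0, -1.1]
opening: 0.453
```

```bash
python3 -c "
from h import *
delta([.527,.304,.0095],104)"
```

```text
t 8.7 pos [0.5318 0.3046 0.115 ] jaw -76.6 down 1.0 shift [ 0.1055 -0.0006  0.0053] turn_x -0.6 q6 1.66
tilt fix (deg, tool axes) [ 0.   -0.26 -0.02]
```

carry_out:
  motion: [0,-0.3,0,0.03,0,0.005,1,0,0,0,0.03,0,0,1,0,0,0,0.025,0,0,1,0,0,0,0.01,0,0,1,0,0,0,0.005,0,0,1,0,0,0,0,0,0,1]

```text
time_s: 9.3
eef_pos: [0.5339, 0.3036, 0.0201]
eef_rot: [0.084, 0.705, 0.085, -0.699]
wrist_force: [-0.7, -0.6, -0.1]
opening: 0.45
```

```bash
python3 -c "
from h import *
delta([.527,.304,.0095],104)"
```

```text
t 9.3 pos [0.5339 0.3036 0.0201] jaw -76.2 down 1.0 shift [ 0.0106 -0.0021  0.0067] turn_x -0.2 q6 1.66
tilt fix (deg, tool axes) [ 0.   -0.55  0.01]
```

carry_out:
  motion: [0,-0.5,0,0.003,-0.002,0.006,1,0,0,0,0.004,0,0,1,0,0,0,0.004,0,0,1,0,0,0,0,0,0,1]

```text
time_s: 9.7
eef_pos: [0.5302, 0.3053, 0.0129]
eef_rot: [0.084, 0.704, 0.086, -0.699]
wrist_force: [-0.3, 0.3, -0.6]
opening: 0.449
```

```bash
python3 -c "
from h import *
delta([.527,.304,.0095],104)"
```

```text
t 9.7 pos [0.5302 0.3053 0.0129] jaw -76.2 down 1.0 shift [0.0034 0.0005 0.0034] turn_x -0.2 q6 1.66
tilt fix (deg, tool axes) [ 0.   -0.41  0.05]
```

carry_out:
  motion: [0,-0.4,0,0.002,0,0.002,1,0,0,0,0.002,0,0,1,0,0,0,0,0,0,1,0,0,0,0,0,0,0.2,0,0,0,0,0,0,-0.1,0,0,0,0,0,0,-0.4,0,0,0,0,0,0,-0.4,0,0,0,0,0,0,-0.4,0,0,0,0,0,0,-0.4]

```text
time_s: 10.6
eef_pos: [0.5289, 0.3051, 0.0094]
eef_rot: [0.085, 0.702, 0.086, -0.702]
wrist_force: [-0.4, -0.0, 1.3]
opening: 0.701
```

carry_out:
  motion: [0,0,0,-0.01,0,0,-0.4,0,0,0,-0.02,0,0,-0.4,0,0,0,-0.03,0,0,-0.4,0,0,0,-0.04,0,0,-0.4,0,0,0,-0.045,0,0,-1,0,0,0,-0.045,0,0,-1,0,0,0,0,0,0.04,-1,0,0,0,0,0,0.04,-1,0,0,0,0,0,0,-1]

```text
time_s: 11.5
eef_pos: [0.4498, 0.2852, 0.2136]
eef_rot: [0.084, 0.704, 0.086, -0.7]
wrist_force: [-0.3, 0.9, -0.3]
opening: 1.002
```

```bash
python3 - <<'E'
from h import *
im,K,P=find('wrist',['kit_box','core_short_mid','divider_mid']); rect('wrist','kit_box',.065,K,P);rect('wrist','divider_mid',.005,K,P); cv2.imwrite('pics/w3.png',im)
delta([.509,-.016,.15],83.7)
E
```

```text
wrist core_short_mid 0.95 [0.521 0.302 0.023] [320. 103.]
wrist divider_mid 0.73 [ 0.513 -0.014  0.022] [612. 187.]
wrist kit_box 0.91 c [0.5252 0.3049] size 0.201 0.133 long-yaw 103.8
wrist divider_mid 0.69 c [ 0.5095 -0.0133] size 0.171 0.085 long-yaw 83.8
t 11.8 pos [0.4541 0.2856 0.2122] jaw -76.3 down 1.0 shift [0.0617 0.3061 0.0184] turn_x 20.0 q6 1.67
tilt fix (deg, tool axes) [ 0.   -0.35  0.08]
```

View pics/w3.png

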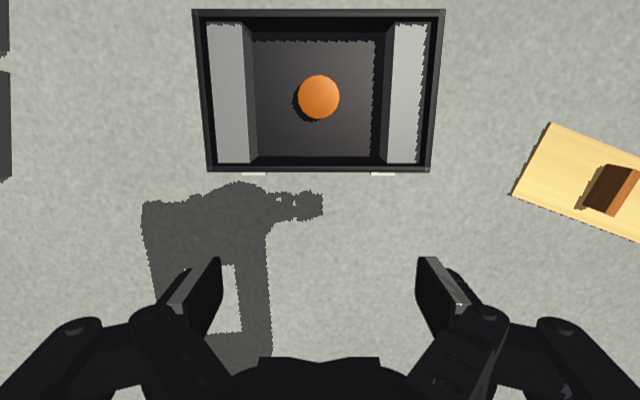

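The core stands upright at (319,97), centred on the box floor, and the box fit repeats within 1 mm. Next is the divider.

carry_out:
  motion: [0,0,0,0,0.045,0,-1,0,0,0,0,0.045,0,-1,0,0,0,0,0.045,0,-1,0,0,0,0,0.045,0,-1,0,0,0,0,0.045,0,-1,0,0,0,0,0.045,0,-1,7,0,0,0,0.015,0.03,-1,7,0,0,0,0,0,-1,6,0,0,0,0,0,-1,0,0,0,0,0,0,-1]

```text
time_s: 12.8
eef_pos: [0.4997, -0.0122, 0.2061]
eef_rot: [0.045, -0.705, 0.042, 0.707]
wrist_force: [-0.4, 0.5, -0.6]
opening: 1.0
```

```bash
python3 - <<'E'
from h import *
im,K,P=find('wrist',['divider_mid']); rect('wrist','divider_mid',.005,K,P); cv2.imwrite('pics/w4.png',im)
h=cv2.cvtColor(im,cv2.COLOR_BGR2HSV); print(im[::40,::80].tolist()[3][3:5])
delta([.5095,-.0145,.15],83.8)
E
```

```text
wrist divider_mid 0.66 c [ 0.5094 -0.0149] size 0.17 0.086 long-yaw 82.9
[[143, 151, 149], [137, 145, 143]]
t 12.95 pos [ 0.4997 -0.0114  0.2064] jaw -96.8 down 1.0 shift [ 0.0564  0.0022 -0.0103] turn_x -0.6 q6 1.43
tilt fix (deg, tool axes) [-0.    0.14  0.21]
```

View pics/w4.png

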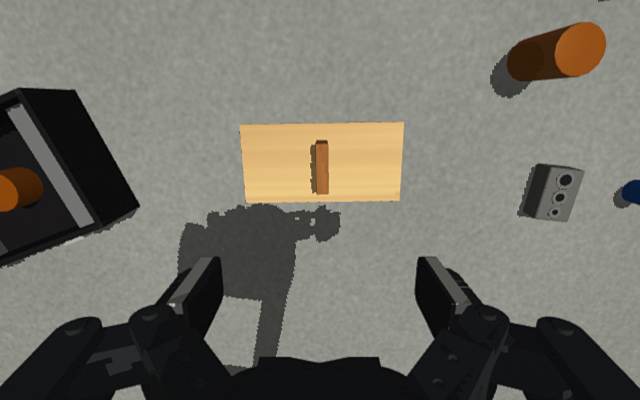

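The plate is square to the jaws, with its fin at (320,167). I descend over the fin.

carry_out:
  motion: [-0.5,0,0,0.03,0.003,-0.01,-1,0,0,0,0.045,0,0,-1,0,0,0,0.045,0,0,-1,0,0,0,0.03,0,0,-1,0,0,0,0.015,0,0,-1,0,0,0,0,0,0,-1]

```text
time_s: 13.55
eef_pos: [0.514, -0.0134, 0.038]
eef_rot: [-0.033, 0.708, -0.032, -0.705]
wrist_force: [-0.5, -1.0, -0.4]
opening: 0.998
```

```bash
python3 -c "
from h import *
delta([.5095,-.0147,.011],83.4)"
```

```text
t 13.55 pos [ 0.514  -0.0134  0.038 ] jaw -95.3 down 1.0 shift [0.0269 0.0018 0.0045] turn_x 1.3 q6 1.4
tilt fix (deg, tool axes) [ 0.   -0.27  0.17]
```

carry_out:
  motion: [1.3,-0.3,0.2,0.01,0.002,0.004,-1,0,0,0,0.01,0,0,-1,0,0,0,0.007,0,0,-1,0,0,0,0,0,0,-1,0,0,0,0,0,0,1,0,0,0,0,0,0,1,0,0,0,0,0,0,1,0,0,0,0,0,0,1,0,0,0,0,0,0,1,0,0,0,0,0,0,1]

```text
time_s: 14.55
eef_pos: [0.514, -0.0156, 0.0137]
eef_rot: [-0.039, 0.709, -0.041, -0.703]
wrist_force: [1.0, -0.0, -0.8]
opening: 0.128
```

carry_out:
  motion: [0,0,0,0,0,0,1,0,0,0,0,0,0,1,0,0,0,0,0,0,1]

```text
time_s: 14.85
eef_pos: [0.5139, -0.0156, 0.0136]
eef_rot: [-0.039, 0.709, -0.041, -0.703]
wrist_force: [-0.4, -0.1, 0.2]
opening: 0.126
```

```bash
python3 -c "
from h import *
delta([.5095,-.0147,.2],83.4)"
```

```text
t 14.85 pos [ 0.5139 -0.0156  0.0136] jaw -96.4 down 1.0 shift [-0.1864 -0.      0.0031] turn_x 0.2 q6 1.42
tilt fix (deg, tool axes) [ 0.   -0.45 -0.12]
```

carry_out:
  motion: [0,-0.4,0,-0.01,0,0,1,0,0,0,-0.04,0,0,1,0,0,0,-0.045,0,0,1,0,0,0,-0.045,0,0,1,0,0,0,-0.04,0,0,1,0,0,0,0,-0.04,0,1,0,0,0,0,-0.045,0,1,0,0,0,0,-0.045,0,1,-6,0,0,0,-0.025,0,1,-6,0,0,0,0,0,1]

```text
time_s: 15.85
eef_pos: [0.532, 0.1433, 0.2083]
eef_rot: [0.035, 0.707, 0.034, -0.706]
wrist_force: [-0.1, -0.2, -0.2]
opening: 0.128
```

carry_out:
  motion: [-8,0,0,0,0,0,1,0,0,0,0,0,0,1]

```text
time_s: 16.05
eef_pos: [0.5314, 0.1452, 0.2095]
eef_rot: [0.087, 0.702, 0.087, -0.701]
wrist_force: [0.4, -0.3, -1.5]
opening: 0.129
```

```bash
python3 - <<'E'
from h import *
im,K,P=cam('wrist'); rect('wrist','kit_box',.065,K,P); cv2.imwrite('pics/w5.png',im)
delta([.530,.306,.12],103.8);print(ctrl.get_obs()['opening'])
im2,_,_=cam('side'); cv2.imwrite('pics/s5.png',np.vstack([cv2.resize(im,(480,300)),cv2.resize(im2[20:220,170:490],(480,300))]))
E
```

```text
wrist kit_box 0.63 c [0.5274 0.2996] size 0.211 0.134 long-yaw 103.7
t 16.15 pos [0.5316 0.1447 0.2094] jaw -76.2 down 1.0 shift [ 0.0893 -0.1572 -0.0368] turn_x -0.0 q6 1.38
tilt fix (deg, tool axes) [ 0.   -0.09 -0.06]
0.12424285999340394
```

View pics/s5.png

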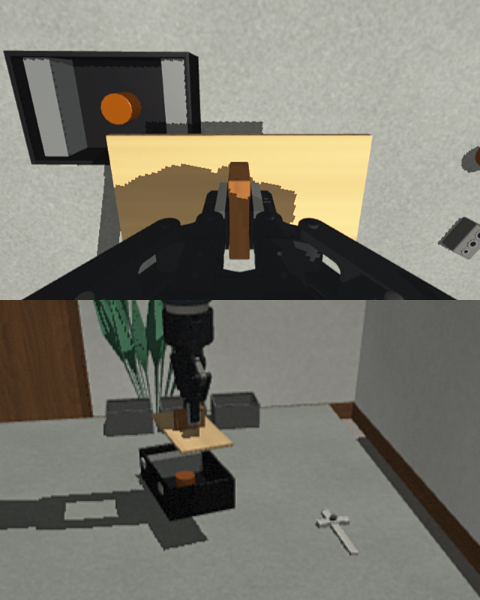

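The plate hangs level and parallel to the jaws, and the core is still upright in the box. I move it over the box.

carry_out:
  motion: [0,0,0,0,-0.04,-0.009,1,0,0,0,0,-0.04,-0.009,1,0,0,0,0,-0.04,-0.009,1,0,0,0,0,-0.037,-0.01,1,0,0,0,0.03,0,0,1,0,0,0,0.04,0,0,1,0,0,0,0.015,0,0,1,0,0,0,0,0,0,1]

```text
time_s: 17.0
eef_pos: [0.5345, 0.3082, 0.1244]
eef_rot: [0.075, 0.705, 0.074, -0.701]
wrist_force: [-0.1, -0.5, -0.1]
opening: 0.129
```

```bash
python3 -c "
from h import *
delta([.530,.306,.0616],103.8)"
```

```text
t 17.0 pos [0.5345 0.3082 0.1244] jaw -77.9 down 1.0 shift [0.0628 0.0011 0.0052] turn_x -1.7 q6 1.69
tilt fix (deg, tool axes) [ 0.   -0.33 -0.09]
```

carry_out:
  motion: [-1.7,-0.3,0,0.015,0.001,0.006,1,0,0,0,0.012,0,0.002,1,0,0,0,0,0,0,1]

```text
time_s: 17.3
eef_pos: [0.5284, 0.3044, 0.0984]
eef_rot: [0.085, 0.703, 0.084, -0.701]
wrist_force: [0.2, -0.4, -1.2]
opening: 0.124
```

```bash
python3 -c "
from h import *
delta([.530,.306,.0616],103.8)"
```

```text
t 17.3 pos [0.5284 0.3044 0.0984] jaw -76.3 down 1.0 shift [ 0.0368 -0.0013 -0.0018] turn_x -0.1 q6 1.66
tilt fix (deg, tool axes) [ 0.   -0.18 -0.09]
```

carry_out:
  motion: [0,-0.2,0,0.012,-0.001,-0.002,1,0,0,0,0.012,0,0,1,0,0,0,0.008,0,0,1,0,0,0,0.003,0,0,1,0,0,0,0,0,0,1]

```text
time_s: 17.8
eef_pos: [0.532, 0.3059, 0.0622]
eef_rot: [0.084, 0.703, 0.084, -0.701]
wrist_force: [0.2, -0.1, -1.1]
opening: 0.128
```

```bash
python3 -c "
from h import *
delta([.530,.306,.0616],103.8);print(ctrl.get_obs()['wrist_force'])"
```

```text
t 17.8 pos [0.532  0.3059 0.0622] jaw -76.4 down 1.0 shift [ 0.0006 -0.0006  0.0019] turn_x -0.2 q6 1.66
tilt fix (deg, tool axes) [ 0.   -0.16 -0.07]
[ 0.15275841 -0.0826373  -1.07255631]
```

carry_out:
  motion: [0,0,0,0.001,0,0,1,0,0,0,0,0,0,0.6,0,0,0,0,0,0,0.3,0,0,0,0,0,0,0,0,0,0,0,0,0,-0.3,0,0,0,0,0,0,-0.3,0,0,0,0,0,0,-0.3]

```text
time_s: 18.5
eef_pos: [0.5335, 0.3066, 0.0636]
eef_rot: [0.084, 0.704, 0.084, -0.7]
wrist_force: [-0.4, -0.4, -0.3]
opening: 0.651
```

carry_out:
  motion: [0,0,0,-0.01,0,0,-0.3,0,0,0,-0.03,0,0,-0.3,0,0,0,-0.045,0,0,-1,0,0,0,-0.045,0,0,-1,0,0,0,-0.02,0,0.04,-1,0,0,0,0,0,0.04,-1,0,0,0,0,0,0,-1]

```text
time_s: 19.2
eef_pos: [0.4525, 0.2867, 0.2222]
eef_rot: [0.084, 0.704, 0.084, -0.7]
wrist_force: [-0.1, 0.4, 0.4]
opening: 1.004
```

```bash
python3 - <<'E'
from h import *
im,K,P=find('wrist',['divider_mid']); rect('wrist','kit_box',.065,K,P);rect('wrist','divider_mid',.053,K,P); cv2.imwrite('pics/w6.png',im)
delta([.453,-.257,.2],76.8)
E
```

```text
wrist divider_mid 0.64 [0.529 0.306 0.071] [318.  97.]
wrist kit_box 0.86 c [0.5257 0.3049] size 0.202 0.134 long-yaw 103.6
wrist divider_mid 0.67 c [0.5278 0.3053] size 0.168 0.084 long-yaw 103.6
t 19.4 pos [0.4572 0.2873 0.2218] jaw -76.5 down 1.0 shift [0.0211 0.5282 0.1316] turn_x 26.7 q6 1.68
tilt fix (deg, tool axes) [ 0.   -0.5  -0.04]
```

View pics/w6.png

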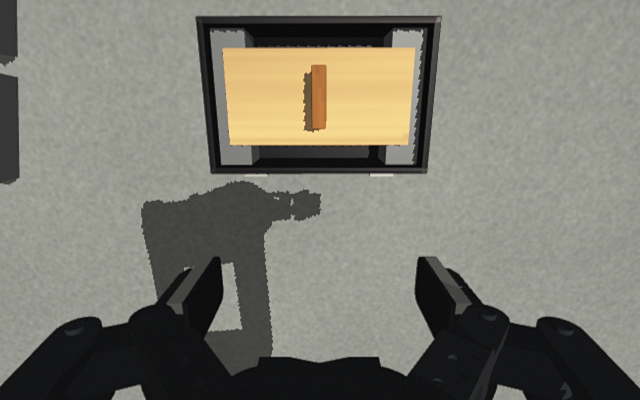

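The divider lies on both ledges and is centred, with the plate at (223-415, 47-145). Its measured offset is about 2 mm. Now the sampler.

carry_out:
  motion: [0,0,0,0,0.045,0.01,-1,0,0,0,0,0.045,0.01,-1,0,0,0,0,0.045,0.01,-1,0,0,0,0,0.045,0.01,-1,0,0,0,0,0.045,0.01,-1,0,0,0,0,0.045,0.01,-1,0,0,0,0,0.045,0.01,-1,0,0,0,0,0.045,0.01,-1,0,0,0,0,0.045,0.01,-1,0,0,0,0,0.045,0.01,-1]

```text
time_s: 20.4
eef_pos: [0.4739, -0.1886, 0.2182]
eef_rot: [0.085, 0.704, 0.087, -0.7]
wrist_force: [0.4, 0.3, 0.1]
opening: 1.005
```

carry_out:
  motion: [7,0,0,0,0.045,0.01,-1,7,0,0,0,0.02,0.01,-1,7,0,0,0,0,0,-1,6,0,0,0,0,0,-1,0,0,0,0,0,0,-1]

```text
time_s: 20.9
eef_pos: [0.4677, -0.271, 0.2144]
eef_rot: [-0.093, 0.702, -0.089, -0.7]
wrist_force: [0.5, 0.0, -0.6]
opening: 0.999
```

```bash
python3 - <<'E'
from h import *
im,K,P=find('wrist',['sampler_mid']); rect('wrist','sampler_mid',.022,K,P,2); cv2.imwrite('pics/w7.png',im)
delta([.4535,-.2555,.15],76.8)
E
```

```text
wrist sampler_mid 0.73 [ 0.449 -0.252  0.009] [308. 193.]
wrist sampler_mid 0.71 c [ 0.4523 -0.2537] size 0.059 0.036 long-yaw 165.5
t 21.05 pos [ 0.4677 -0.2699  0.2147] jaw -104.5 down 1.0 shift [ 0.0647 -0.01    0.0175] turn_x -1.3 q6 1.08
tilt fix (deg, tool axes) [ 0.   -0.1   0.32]
```

View pics/w7.png

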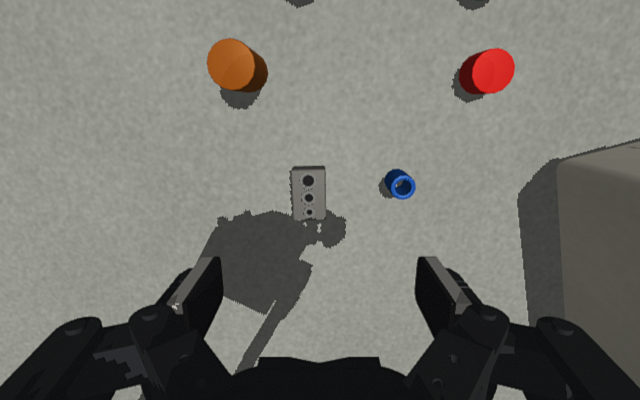

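The sampler at (309,193) is square to the jaws, and the blue tube at (402,184) will clear the finger. I descend.

carry_out:
  motion: [-0.5,0,0.3,0,-0.011,0.018,-1,0,0,0,0.045,0,0,-1,0,0,0,0.045,0,0,-1,0,0,0,0.04,0,0,-1,0,0,0,0.02,0,0,-1,0,0,0,0,0,0,-1]

```text
time_s: 21.65
eef_pos: [0.4571, -0.2546, 0.0634]
eef_rot: [-0.078, 0.706, -0.081, -0.699]
wrist_force: [0.4, -0.6, 1.2]
opening: 1.001
```

```bash
python3 -c "
from h import *
delta([.453,-.2545,.0035],76)"
```

```text
t 21.65 pos [ 0.4571 -0.2546  0.0634] jaw -103.0 down 0.9999 shift [0.0599 0.0006 0.0046] turn_x 1.0 q6 1.06
tilt fix (deg, tool axes) [ 0.   -0.54 -0.21]
```

carry_out:
  motion: [1,-0.5,-0.2,0.015,0,0.005,-1,0,0,0,0.02,0,0,-1,0,0,0,0.015,0,0,-1,0,0,0,0.005,0,0,-1,0,0,0,0,0,0,-1]

```text
time_s: 22.15
eef_pos: [0.4551, -0.2553, 0.0098]
eef_rot: [-0.084, 0.704, -0.086, -0.7]
wrist_force: [-0.4, -0.1, -0.1]
opening: 1.0
```

```bash
python3 -c "
from h import *
delta([.453,-.2545,.0035],76)"
```

```text
t 22.15 pos [ 0.4551 -0.2553  0.0098] jaw -103.8 down 1.0 shift [ 0.0063 -0.0003  0.0023] turn_x 0.2 q6 1.07
tilt fix (deg, tool axes) [ 0.   -0.32 -0.18]
```

carry_out:
  motion: [0,-0.3,-0.2,0.004,0,0.002,-1,0,0,0,0.002,0,0,-1,0,0,0,0,0,0,1,0,0,0,0,0,0,1,0,0,0,0,0,0,1,0,0,0,0,0,0,1,0,0,0,0,0,0,1,0,0,0,0,0,0,1,0,0,0,0,0,0,1]

```text
time_s: 23.05
eef_pos: [0.4555, -0.257, 0.0074]
eef_rot: [-0.084, 0.704, -0.086, -0.7]
wrist_force: [0.8, -0.2, -1.2]
opening: 0.405
```

```bash
python3 -c "
from h import *
delta([.453,-.2545,.2],76)"
```

```text
t 23.05 pos [ 0.4555 -0.257   0.0074] jaw -103.8 down 1.0 shift [-0.1926 -0.0013  0.0018] turn_x 0.2 q6 1.07
tilt fix (deg, tool axes) [ 0.   -0.35 -0.16]
```

carry_out:
  motion: [0,0,0,-0.015,0,0,1,0,0,0,-0.045,0,0,1,0,0,0,-0.045,0,0,1,0,0,0,-0.045,0,0,1,0,0,0,-0.04,0,0,1,0,0,0,0,-0.045,0.003,1,0,0,0,0,-0.045,0.003,1,0,0,0,0,-0.045,0.003,1,0,0,0,0,-0.045,0.003,1,0,0,0,0,-0.045,0.003,1]

```text
time_s: 24.05
eef_pos: [0.4949, -0.0324, 0.2155]
eef_rot: [-0.087, 0.707, -0.091, -0.696]
wrist_force: [0.0, 0.1, -0.5]
opening: 0.408
```

carry_out:
  motion: [0,0,0,0,-0.045,0.003,1,0,0,0,0,-0.045,0.003,1,0,0,0,0,-0.045,0.003,1,0,0,0,0,-0.045,0.003,1,-7,0,0,0,-0.02,0,1,-7,0,0,0,0,0,1,-7,0,0,0,0,0,1,-6.5,0,0,0,0,0,1,0,0,0,0,0,0,1]

```text
time_s: 24.95
eef_pos: [0.5314, 0.1811, 0.2248]
eef_rot: [0.093, 0.709, 0.087, -0.694]
wrist_force: [0.0, 0.2, -0.5]
opening: 0.403
```

```bash
python3 -c "
from h import *
delta([.541,.259,.0604],103.8);print(ctrl.get_obs()['opening'])"
```

```text
t 24.95 pos [0.5314 0.1811 0.2248] jaw -75.4 down 0.9997 shift [ 0.1641 -0.0749 -0.0257] turn_x 0.8 q6 1.44
tilt fix (deg, tool axes) [ 0.   -1.15 -0.69]
0.4028383411395005
```

carry_out:
  motion: [0.8,-1.1,-0.7,0,-0.03,-0.01,1,0,0,0,0,-0.03,-0.01,1,0,0,0,0,-0.015,-0.005,1,0,0,0,0.03,0,0,1,0,0,0,0.04,0,0,1,0,0,0,0.02,0,0,1,0,0,0,0,0,0,1]

```text
time_s: 25.65
eef_pos: [0.5393, 0.2628, 0.1393]
eef_rot: [0.076, 0.706, 0.077, -0.7]
wrist_force: [-0.5, 0.6, -1.6]
opening: 0.408
```

```bash
python3 - <<'E'
from h import *
delta([.541,.259,.0604],103.8);print(ctrl.get_obs()['opening'])
im,K,P=cam('wrist'); cv2.imwrite('pics/w8.png',im)
E
```

```text
t 25.65 pos [0.5393 0.2628 0.1393] jaw -77.6 down 1.0 shift [ 0.0789  0.0042 -0.0003] turn_x -1.4 q6 1.61
tilt fix (deg, tool axes) [ 0.   -0.46  0.05]
0.40755218457572134
```

View pics/w8.png

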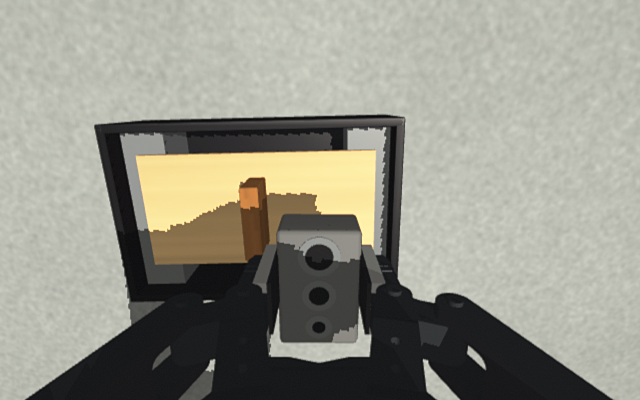

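The sampler at (319,280) is held square, to the right of the fin (255,220) and above the plate. I centre it and descend.

carry_out:
  motion: [-1.4,-0.4,0,0.01,0.005,0,1,0,0,0,0.025,0,0,1,0,0,0,0.02,0,0,1,0,0,0,0.005,0,0,1,0,0,0,0,0,0,1]

```text
time_s: 26.2
eef_pos: [0.5479, 0.2589, 0.0903]
eef_rot: [0.081, 0.708, 0.083, -0.696]
wrist_force: [-0.7, -0.5, -0.5]
opening: 0.407
```

```bash
python3 - <<'E'
from h import *
delta([.541,.259,.0604],103.8)
E
```

```text
t 26.2 pos [0.5479 0.2589 0.0903] jaw -76.6 down 0.9999 shift [ 0.0298 -0.0016  0.0072] turn_x -0.4 q6 1.58
tilt fix (deg, tool axes) [ 0.   -0.98  0.05]
```

carry_out:
  motion: [-0.3,-1,0,0.005,-0.001,0.006,1,0,0,0,0.01,0,0,1,0,0,0,0.005,0,0,1,0,0,0,0,0,0,1]

```text
time_s: 26.6
eef_pos: [0.5442, 0.2592, 0.0735]
eef_rot: [0.083, 0.704, 0.084, -0.7]
wrist_force: [-0.3, -0.2, -0.2]
opening: 0.405
```

```bash
python3 - <<'E'
from h import *
delta([.541,.259,.0604],103.8)
E
```

```text
t 26.6 pos [0.5442 0.2592 0.0735] jaw -76.4 down 1.0 shift [ 0.0131 -0.0005  0.0032] turn_x -0.2 q6 1.58
tilt fix (deg, tool axes) [ 0.   -0.28  0.06]
```

carry_out:
  motion: [0,-0.3,0,0.006,0,0.003,1,0,0,0,0.004,0,0,1,0,0,0,0.002,0,0,1,0,0,0,0,0,0,1]

```text
time_s: 27.0
eef_pos: [0.5409, 0.2586, 0.0604]
eef_rot: [-0.084, -0.702, -0.084, 0.703]
wrist_force: [0.1, -0.5, -1.1]
opening: 0.402
```

```bash
python3 - <<'E'
from h import *
delta([.541,.259,.0604],103.8);print(ctrl.get_obs()['wrist_force'])
E
```

```text
t 27.0 pos [0.5409 0.2586 0.0604] jaw -76.4 down 1.0 shift [-0.     -0.0004 -0.0002] turn_x -0.2 q6 1.58
tilt fix (deg, tool axes) [-0.    0.06  0.06]
[ 0.05679491 -0.50736764 -1.07931774]
```

carry_out:
  motion: [0,0,0,0,0,0,0.15,0,0,0,0,0,0,0.05,0,0,0,0,0,0,-0.1,0,0,0,0,0,0,-0.1,0,0,0,0,0,0,-0.1,0,0,0,0,0,0,-0.1]

```text
time_s: 27.6
eef_pos: [0.5419, 0.2588, 0.0615]
eef_rot: [0.083, 0.702, 0.084, -0.702]
wrist_force: [0.8, 0.3, 0.1]
opening: 0.551
```

carry_out:
  motion: [0,0,0,-0.01,0,0,-0.1,0,0,0,-0.02,0,0,-0.1,0,0,0,-0.04,0,0,-0.1,0,0,0,-0.045,0,0,-0.1,0,0,0,-0.045,0,0.02,-1,0,0,0,0,0,0.04,-1,0,0,0,0,0,0.03,-1,0,0,0,0,0,0,-1]

```text
time_s: 28.4
eef_pos: [0.4529, 0.2368, 0.2333]
eef_rot: [0.083, 0.704, 0.084, -0.7]
wrist_force: [0.6, 0.6, -0.2]
opening: 1.001
```

```bash
python3 - <<'E'
from h import *
im,K,P=find('wrist',['divider_mid','sampler_mid']); rect('wrist','kit_box',.065,K,P);rect('wrist','divider_mid',.053,K,P);rect('wrist','sampler_mid',.077,K,P)
im2,_,_=find('side',['sampler_mid','divider_mid'])
cv2.imwrite('pics/end.png',np.vstack([cv2.resize(im,(480,300)),cv2.resize(im2[80:180,220:380],(480,300))])); print(ctrl.get_obs()['time_s'],ctrl.get_obs()['opening'])
E
```

```text
wrist divider_mid 0.71 [0.531 0.305 0.065] [266.  82.]
wrist divider_mid 0.68 [0.537 0.256 0.066] [320.  88.]
wrist sampler_mid 0.89 [0.537 0.258 0.063] [318.  88.]
wrist kit_box 0.56 c [0.5253 0.3047] size 0.201 0.134 long-yaw 103.6
wrist divider_mid 0.62 c [0.5281 0.3054] size 0.168 0.083 long-yaw 103.6
wrist sampler_mid 0.58 c [0.5358 0.2577] size 0.055 0.036 long-yaw 13.6
side sampler_mid 0.77 [0.534 0.254 0.064] [297. 136.]
side divider_mid 0.82 [0.527 0.302 0.07 ] [293. 126.]
28.85 1.00100273293028
```

View pics/end.png

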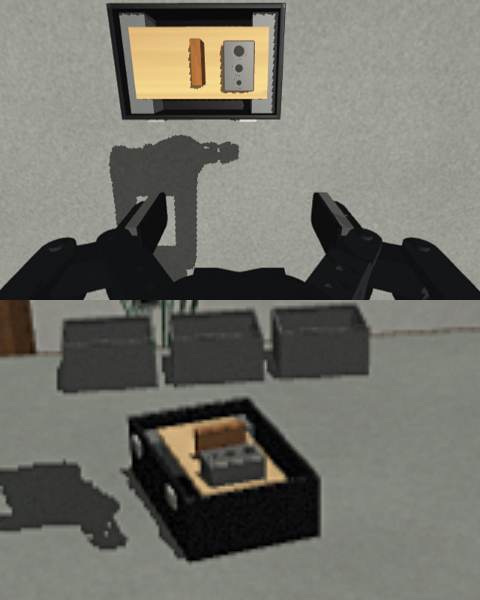

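The divider is level on both ledges with its fin up at (197,62). The sampler lies flat beside the fin at (238,66), and the gripper is clear of everything.

```bash
python3 -c "
from bench import ctrl
print(ctrl.hand_in())"
```

```text
the job is handed in; nothing more can be done
None
```

The kit box is packed in the order you asked for, and I handed the job in at about 29 s of the 72 s allowed. The hand-in gives no verdict, so the result rests on my own checks.

- **Core:** I took the short amber core and left the tall, green, red and purple look-alikes alone. After release it stood upright near the middle of the box floor. The divider now hides it, so I could not check it again at the end.
- **Divider:** It lies on both ledges with its fin up. In the last wrist picture it was about 3 mm from the box centre, with the same yaw as the box.
- **Sampler:** It lies flat on the divider on the box's -y side, about 48 mm from the fin, with its long side along the box's x.
- **Heights:** The wrist and side cameras put the sampler's centre at 63–64 mm and the divider's point at 65–70 mm. All are in tolerance, though 65 mm is only 1 mm inside the divider's lower limit of 64 mm.
- **Disagreements:** The wrist and side cameras differed by up to about 5 mm. One detection also labelled the sampler as the divider, which the picture showed to be false.
- **At hand-in:** The gripper was open and clear of everything.

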